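# Set the punch guide over the spot and centre-punch a horseshoe

## Task

On the stamping jig, slide the saddle along its rail and turn its feed knob until the punch stands right over the middle of the red spot on the unfinished horseshoe. Then press the punch's blue head all the way down so that its point marks the middle of the spot, and let it spring back. Never press it down anywhere else, leave the punch standing over the middle of the spot, and do not disturb the loose things round the jig.

Things in the scene. Friction and masses are not known exactly. Their poses are not given: they have to be found in the camera images.
- jig: Stamping jig, bolted down: grey-green cast base 250 x 420 x 20 mm (x, y, z). Origin: centre of its underside, on the bench; x away from the robot, y along the rail to the left, z up, yawed up to 0.2 rad. Steel rail along y at x = +75 mm: 36 mm wide, 330 long, top 42 mm over the bench, 22 mm thick end blocks at y = +-182 mm (top 44). The clamps on the shoes reach up to 48 mm over the bench.
- saddle (a joint): Position of the saddle along the rail in m, 0 to 0.22, growing towards the jig's +y. The gear head's reference point has the jig y of (this value - 0.11). It stays where it is left; dry friction about 8 N.
- gear_head (a point): Reference point of the saddle, over the rail's middle, 61 mm over the bench, axes as the jig's. The saddle and its grey gear head are a block 60 mm along x (+-30) that reaches along y from -34 to +46 mm of this point; push on its flat y ends, which are clear above the rail from 44 to 78 mm over the bench. Its highest part is the knob (120 mm). The cross arm leaves the head to -x at this y.
- feed_knob (a joint): Turn of the black feed knob in rad, 0 to 2.5, growing clockwise seen from above; starts at 0. It drives the cross arm and punch by a rack: each rad clockwise carries the punch 12 mm towards the jig's -x (out of the head, towards the robot); turning back draws it in. It stays where it is left; friction about 0.04 N m.
- knob_grip (a point): On the knob's vertical axis, 110 mm over the bench, straight over the rail's middle and 20 mm to the +y side of gear_head. The grip is an upright bar 50 mm long, 14 mm thick, 86 to 120 mm over the bench, on a 48 mm disc (80 to 88 mm). The bar runs along this point's x axis, which turns with the knob; along the jig's x at the start. White tick on the bar's -x half.
- punch_point (a point): Lower point of the steel punch, in a 30 mm wide round guide bush at the front end of the cross arm. At rest it is 35 mm over the bench, 7 mm above the shoes; in the jig it lies at the y of gear_head and, with the knob at 0, 65 mm to its -x side.
- punch_head (a point): Centre of the top of the punch's blue head, straight above punch_point, 28 mm across, 113 mm over the bench at rest. Pushed straight down.
- punch (a joint): How far the punch is pressed in m, 0 (up) to 0.008 (bottom stop); the point meets the shoe at 0.007. Its spring takes about 3 N to start and 10 N at the bottom, and lifts it again when released.
- red_spot (a point): Centre of the red painted spot, 16 mm across with a small dark dot in the middle, on the top of the toe of the unfinished horseshoe (28 mm over the bench). From where the punch starts it lies 40 to 110 mm along the rail, to either side, and needs 8 to 18 mm of cross feed.
- marked_shoe: The unfinished silver horseshoe, 102 mm wide and 106 mm long, clamped on the bed on the left or the right half of it. Origin: under the middle of its toe (below the red spot); the toe faces the rail, the branches run towards -x, to the robot.
- done_shoe: The horseshoe clamped on the other half of the bed, the same but with a brass rosette on its toe: already finished, not to be punched. Same origin.
- finished_piece: Loose horseshoe with brass rosette, 102 x 106 x 8 mm, lying on the bench to the left of the jig. Origin under its toe. Leave alone.
- hammer: Loose hammer, 260 mm long, lying to the right of the jig, wooden handle along its x, steel head at +x, no more than 30 mm high. Origin: middle of its length, on the bench. Leave alone.
- punch_rack: Loose dark wooden block 60 x 190 x 32 mm with two rows of stamping punches standing in it, 78 mm high in all, beyond the jig. Origin: centre of its underside. Leave alone.
- red_box: Loose red tin box 80 x 130 x 55 mm beyond the jig to the right. Origin: centre of its underside. Leave alone.

How it is judged:
By the outcome, as a careful person would: the job done as asked, in the order asked, and still so for the second after the job is handed in, with the robot touching nothing.
It also fails if it takes over 72 s, if anything falls off the work surface, if the arm or the gripper's body presses on something with over 40 N, if the wrist force passes 120 N, or if a joint passes its speed limit or range.

## Robot

A 7-joint arm with a two-finger parallel gripper is mounted at the origin on the work surface. World frame = base frame: x ahead of the robot, y to its left, z up, the work surface at z = 0. Lengths are in mm, angles in rad, forces in N, time in s.
With the tool pointing down it reaches from about 425 to 950 mm from the base axis. Payload 16.7 kg.
Tool frame: the origin (TCP) lies at the very end of the fingers, on their centre line; the grasp point (between the pads) lies bot.grasp_offset behind it (bot.grasp_offset is the distance from the TCP to the grasp point, in mm); z points along the fingers, y is the line along which they close (so a half turn about z gives the same grasp; the last joint's range is limited). The gripper opens to 94 mm and grips with 3 to 60 N. Pads are 16 mm wide; open, the fingers measure 119 mm over their backs; the gripper's body (75 mm by 177 mm) begins 78 mm behind the grasp point.
Start: joints at [0.957, 0.426, 0.074, 1.606, -0.034, 1.111, -0.067], TCP at [302.529, -603.366, 205.467] pointing down, gripper open.
Joint ranges: [-2.85, 2.85], [-0.5, 2.14], [-1.23, 1.37], [0.21, 2.46], [-1.02, 4.16], [0.16, 2.05], [-2.73, 2.73]. Speed limits (rad/s): [1.89, 1.89, 2.39, 2.39, 3.01, 3.01, 3.01].

## Interface

Orientations are given as a rotation vector (axis times angle).
In Python, from bench import bot gives the robot as it stands.
- The arm moves only by the shell command python3 inch.py 'ROWS' [OPENING] [FORCE]. ROWS is rows parted by semicolons, their numbers by spaces, 1 to 20 of them, each of 4 numbers: dx, dy, dz in mm, then a turn about the tool's z in rad; each row is the pose to reach, as a shift and turn from the pose commanded when the command began, along the tool's axes at that moment; what a row does not reach only later rows make up. A row lasts 1/8 s, in which the tool goes at most 62.5 mm and 0.188 rad, less where a joint would pass 70% of its speed; a pose out of reach is approached as far as the arm can. OPENING is the finger opening in mm, set as the command begins (- or left out keeps the last). The fingers move at their own pace and stop on an object; FORCE is the grip in N (left out, the last holds). Time passes only in rows, so rows that do not move let the fingers close. It prints the time, the measured TCP pose, the force, the opening and the grip force at its end.
- bot.get_state(): the state, without advancing time (a new reading comes with each control period).
- bot.capture(name): name is "scene" or "side" or "wrist"; returns a dict with "img" (400x640x3 uint8, red, green, blue), "range_z" (400x640 float32, mm along the optical axis (not along the pixel's ray), 0 where there is no reading), "camera_matrix" (3x3 intrinsics, pixels), "R" (3x3) and "t" (3): a world point X has camera coordinates R X + t. Camera axes: x right, y down, z forward; pixel columns grow to the right and rows downward; lengths in mm; the calibration is good to about 2 mm. A picture is of the moment at which its call begins.
- bot.job_done(): hands the job in; it is judged then, once.
The state is a dict: "t": time; "qpos": joint angles; "joint_velocities": joint speeds; "effort": joint torques, N m; "tcp_pos": TCP position; "ee_rot": TCP orientation; "wrist_force": force on the tool from outside, world axes, zero at the start; "ft_torque": the same for the moment, N m; "opening": finger opening in mm; "grip_force": force on a finger pad.
Only numpy, scipy, OpenCV 4.12 (cv2) and the standard library are available. Lean on these libraries where they do the work, as an engineer would, in place of code of your own. Each camera call takes 0.05 s, during which the arm holds its last target. There are 200 camera calls.

## Working session

There is one attempt and no reset: what is moved stays moved. The work goes in short steps, Python scripts to look and compute and a shell command to move; the robot and the scene stay as the last step left them, time stands still between calls to the robot, and variables do not carry over. Pictures are saved under pics/ and viewed, at most 10 in all, crops included, and the job is handed in when it is done.

```bash
mkdir -p pics; ls
cat > h.py <<'E'
import numpy as np, cv2
from bench import bot
def cap(n):
    c=bot.capture(n); return c
def save(c,f): cv2.imwrite('pics/'+f,c['img'][:,:,::-1])
def ray(c,u,v,z):
    K,R,t=c['camera_matrix'],np.array(c['R']),np.array(c['t'])
    o=-R.T@t; d=R.T@np.linalg.inv(K)@np.array([u,v,1.]); return o+d*(z-o[2])/d[2]
def proj(c,X):
    p=c['camera_matrix']@(np.array(c['R'])@np.array(X)+np.array(c['t'])); return p[:2]/p[2]
E
python3 - <<'E'
from h import *
for n in ('scene','side'):
    c=cap(n); save(c,n+'1.png'); print(n,-np.array(c['R']).T@c['t'],np.array(c['R'])[2])
s=bot.get_state(); print(s['t'],s['tcp_pos'],s['ee_rot'],bot.grasp_offset,s['opening'])
E
```

```text
bench.py
inch.py
pics
scene [ 892.10769093 -476.23968312  867.04547007] [-0.3151057   0.50454224 -0.80383177]
side [512.02785409 898.88256062 905.06863535] [ 0.06771847 -0.7477821  -0.66048175]
0.1 [ 302.35195384 -603.04754106  204.83633346] [-3.05606664e+00 -7.23305425e-01  5.64717129e-04] 18.8 94.48231261208188
```

View pics/scene1.png

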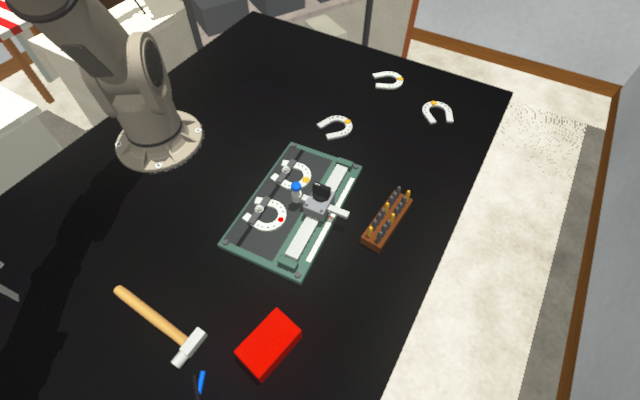

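View pics/side1.png

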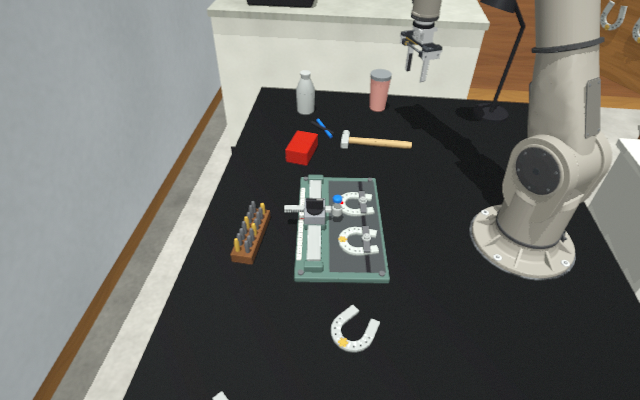

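The scene picture shows the red spot at about (281,219) on the right-hand shoe, the blue head at (296,186) and the knob at (321,190). In the side picture the finished shoe's rosette is at (343,239) and the blue head at (337,199).

```bash
cat >> h.py <<'E'
def cloud(c):
    K,R,t=c['camera_matrix'],np.array(c['R']),np.array(c['t']); z=c['range_z'].astype(float)
    v,u=np.mgrid[:z.shape[0],:z.shape[1]]
    P=np.stack([(u-K[0,2])/K[0,0]*z,(v-K[1,2])/K[1,1]*z,z],-1)
    return (P-t)@R
def cent(m):
    n,l,s,ce=cv2.connectedComponentsWithStats(m.astype(np.uint8)); return [(s[i,4],*ce[i].round(2)) for i in range(1,n) if s[i,4]>3]
def hsv(c): return cv2.cvtColor(c['img'],cv2.COLOR_RGB2HSV)
def red(c): h=hsv(c); return ((h[...,0]<6)|(h[...,0]>174))&(h[...,1]>150)&(h[...,2]>90)
def blue(c): h=hsv(c); return (abs(h[...,0].astype(int)-108)<12)&(h[...,1]>130)&(h[...,2]>60)
E
python3 - <<'E'
from h import *
for n,(a,b,x,y) in {'scene':(130,290,210,370),'side':(170,290,280,400)}.items():
    c=cap(n); P=cloud(c); M=np.zeros((400,640),bool); M[a:b,x:y]=1
    for nm,m,z in(('red',red(c),28),('blue',blue(c),113)):
        for k in cent(m&M): print(n,nm,k,ray(c,k[1],k[2],z).round(1), P[int(k[2]),int(k[1])].round(1))
    q=P[M&(P[...,2]>15)&(P[...,2]<25)&(c['range_z']>0)]
    print(len(q),cv2.minAreaRect(q[:,:2].astype(np.float32)))
    h=hsv(c); g=M&(abs(h[...,0].astype(int)-75)<20)&(h[...,1]>50)&(h[...,2]>40)
    q=P[g&(P[...,2]>14)&(P[...,2]<27)]; print('green',len(q),cv2.minAreaRect(q[:,:2].astype(np.float32)), q[:,2].mean())
    big=cv2.resize(c['img'][a:b,x:y],None,fx=3.5,fy=3.5,interpolation=cv2.INTER_CUBIC)
    cv2.imwrite(f'pics/{n}_z.png',big[:,:,::-1])
E
```

```text
scene red (np.int32(16), np.float64(280.19), np.float64(219.31)) [533.1 -67.8  28. ] [532.9 -68.2  29.9]
scene blue (np.int32(80), np.float64(295.5), np.float64(185.8)) [545.6  -2.6 113. ] [545.   -3.6 117.2]
6814 ((583.3963623046875, 72.44337463378906), (362.46710205078125, 542.8170166015625), 5.33418607711792)
green 2093 ((533.148681640625, 6.226654052734375), (250.13064575195312, 420.404541015625), 5.347964286804199) 21.261400269595434
side blue (np.int32(65), np.float64(336.78), np.float64(198.43)) [542.6   7.9 113. ] [544.7  11.2 117.4]
5479 ((530.007080078125, 3.62542724609375), (250.381591796875, 427.33184814453125), 5.276425361633301)
green 1840 ((529.4923095703125, 3.8822174072265625), (249.8873748779297, 427.91796875), 5.145944595336914) 21.045078485901264
```

View pics/scene_z.png

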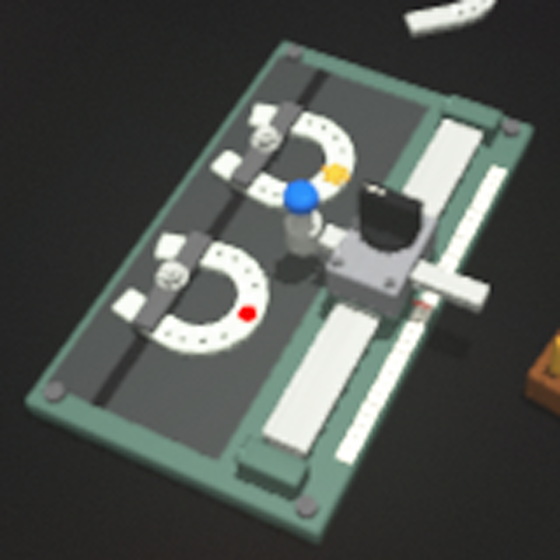

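The crop shows the red spot at (247,313), which is on the right shoe. The blue head is at (301,195), and the knob bar at (390,200) runs along the jig's x. I'll move over the jig with the gripper turned for the knob and look from the wrist camera.

```bash
python3 inch.py '15 -12 -5 -.08; 45 -35 -20 -.24; 80 -60 -40 -.42; 115 -88 -60 -.6; 150 -115 -80 -.78; 185 -142 -95 -.96; 220 -168 -95 -1.14; 255 -195 -95 -1.32; 290 -222 -95 -1.5; 325 -249 -95 -1.68; 360 -276 -95 -1.86; 395 -303 -95 -2.04; 430 -330 -95 -2.22; 465 -357 -95 -2.4; 500 -384 -95 -2.58; 530 -405 -95 -2.7; 545 -418 -95 -2.75; 551 -422 -95 -2.77; 551 -422 -95 -2.77; 551 -422 -95 -2.77' 44
cat > w.py <<'E'
from h import *
import sys
c=cap('wrist'); save(c,sys.argv[1]); s=bot.get_state(); P=cloud(c)
print('tcp',s['tcp_pos'].round(1),s['ee_rot'].round(4),s['qpos'].round(2),'cam',(-np.array(c['R']).T@c['t']).round(1))
for nm,m,z in(('red',red(c),28),('blue',blue(c),113)):
    for k in cent(m):
        if k[0]>30: print(nm,k[0],k[1:],ray(c,k[1],k[2],z).round(1),P[int(k[2]),int(k[1])].round(1))
E
python3 w.py w1.png
```

```text
t: 2.7
tcp_pos: [605.7, 19.4, 300.5]
ee_rot: [0.142, -3.138, 0.001]
wrist_force: [-0.6, -0.6, -0.1]
opening: 44.0
grip_force: 0.0
tcp [605.7  19.5 300.6] [-1.4250e-01  3.1383e+00 -8.0000e-04] [ 0.38  0.31 -0.65  1.62  0.19  1.28  1.36] cam [520.   12.3 481.2]
red 86 (np.float64(254.37), np.float64(114.92)) [532.7 -68.5  28. ] [531.5 -68.6  30.4]
red 6870 (np.float64(58.94), np.float64(207.79)) [ 694.3 -357.5   28. ] [ 681.8 -334.4   57.7]
blue 446 (np.float64(301.99), np.float64(129.56)) [541.5   1.3 113. ] [5.409e+02 2.000e-01 1.144e+02]
```

View pics/w1.png

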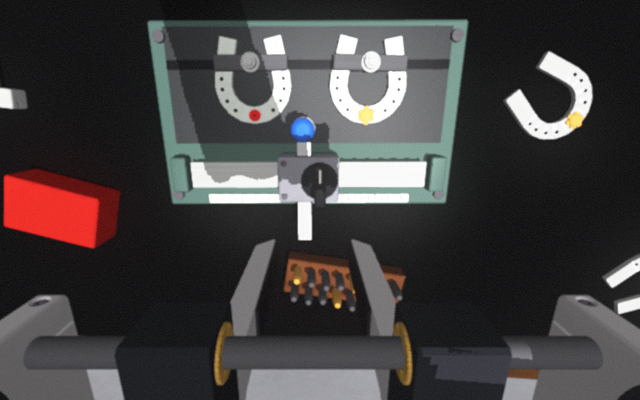

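The wrist picture shows the red spot at (254,115), the blue head at (302,130), the rosette at (366,115) and the knob at (320,181).

Run:
```python
from h import *
c=cap('wrist'); P=cloud(c); h=hsv(c)
M=np.zeros((400,640),bool); M[10:215,130:480]=1
g=M&(abs(h[...,0].astype(int)-75)<20)&(h[...,1]>50)&(h[...,2]>40)&(P[...,2]>13)&(P[...,2]<30)
v,u=np.nonzero(g); q=np.array([ray(c,a,b,20)[:2] for a,b in zip(u,v)],np.float32); print('jig',cv2.minAreaRect(q))
M[:]=0; M[140:225,270:360]=1
k=M&(P[...,2]>112)&(P[...,2]<128); v,u=np.nonzero(k); q=np.array([ray(c,a,b,120)[:2] for a,b in zip(u,v)],np.float32)
print('bar',len(q),cv2.minAreaRect(q),q.mean(0),P[k][:,2].mean())
y=.0915; A=np.array([[np.cos(y),np.sin(y)],[-np.sin(y),np.cos(y)]])
b=np.array([541.5,1.3]); r=np.array([532.7,-68.5]); kn=cv2.minAreaRect(q)[0]
print('spot-punch',A@(r-b),'knob-punch',A@(kn-b))
```

```text
jig ((531.5868530273438, 5.0876617431640625), (247.7635040283203, 417.9785461425781), 5.238473892211914)
bar 491 ((589.1409912109375, 22.578388214111328), (82.5499038696289, 21.620872497558594), 16.751646041870117) [602.7036    26.714535] 120.85190774986368
spot-punch [-15.14097968 -68.70393536] knob-punch [49.38595607 16.83630576]
```

```bash
python3 inch.py '1.5 7.7 20; 1.5 7.7 60; 1.5 7.7 105; 1.5 7.7 150; 1.5 7.7 185; 1.5 7.7 202; 1.5 7.7 207; 1.5 7.7 207' 44
python3 inch.py '0 0 0 0;0 0 0 0;0 0 0 0;0 0 0 0;0 0 0 0;0 0 0 0' 10 20
python3 w.py w2.png
```

```text
t: 3.55
tcp_pos: [606.0, 20.9, 300.5]
ee_rot: [-0.146, 3.138, 0.0]
wrist_force: [0.1, 0.3, -0.3]
opening: 9.3
grip_force: 0.0
tcp [605.9  20.8 300.5] [ 1.4630e-01 -3.1381e+00 -1.0000e-04] [ 0.38  0.31 -0.65  1.62  0.19  1.28  1.36] cam [520.3  13.4 481.1]
red 84 (np.float64(253.35), np.float64(114.57)) [532.9 -68.5  28. ] [532.1 -68.7  29.4]
red 6905 (np.float64(57.61), np.float64(206.9)) [ 694.1 -357.2   28. ] [ 682.  -334.8   56.3]
blue 442 (np.float64(300.82), np.float64(129.26)) [541.5   1.3 113. ] [5.413e+02 4.000e-01 1.139e+02]Traceback (most recent call last):
  File "inch.py", line 5, in <module>
    connect(sys.argv[1:4])
    ~~~~~~~^^^^^^^^^^^^^^^
ValueError: each row has 4 numbers
```

I left out the turn column, so only the fingers closed in the air. I'll redo it with four numbers per row.

```bash
python3 inch.py '1.9 6.3 20 0; 1.9 6.3 60 0; 1.9 6.3 95 0; 1.9 6.3 105 0; 1.9 6.3 105 0; 1.9 6.3 110 0; 1.9 6.3 110 0' 44 && python3 inch.py '0 0 30 0; 0 0 65 0; 0 0 85 0; 0 0 97 0; 0 0 97 0; 0 0 97 0' && python3 inch.py '0 0 0 0;0 0 0 0;0 0 0 0;0 0 0 0;0 0 0 0;0 0 0 0' 10 20
```

```text
t: 4.47
tcp_pos: [603.8, 26.9, 191.1]
ee_rot: [-0.146, 3.137, -0.0]
wrist_force: [-0.5, -0.9, -0.5]
opening: 43.9
grip_force: 0.0
t: 5.22
tcp_pos: [604.1, 27.1, 94.5]
ee_rot: [-0.146, 3.137, 0.0]
wrist_force: [1.0, -0.2, -0.2]
opening: 43.8
grip_force: 0.0
t: 5.98
tcp_pos: [603.6, 27.1, 93.6]
ee_rot: [-0.146, 3.138, 0.0]
wrist_force: [-1.7, 0.4, 3.8]
opening: 14.0
grip_force: 20.0
```

```bash
python3 inch.py '0 -3 0 0; 0 -9 0 0; 0 -17 0 0; 0 -25 0 0; 0 -33 0 0; 0 -41 0 0; 0 -49 0 0; 0 -57 0 0; 0 -64 0 0; 0 -68 0 0; 0 -68 0 0; 0 -68 0 0' && python3 w.py w3.png
python3 - <<'E'
from h import *
for n in('scene','side'):
    c=cap(n);M=np.zeros((400,640),bool);M[130:290,210:400]=1
    for nm,m,z in(('red',red(c),28),('blue',blue(c),113)):
        for k in cent(m&M): print(n,nm,k,ray(c,k[1],k[2],z).round(1))
E
```

```text
t: 7.48
tcp_pos: [609.8, -40.0, 93.6]
ee_rot: [-0.147, 3.138, 0.001]
wrist_force: [-1.8, 4.9, 4.9]
opening: 13.8
grip_force: 20.0
tcp [609.8 -39.9  93.6] [-1.472e-01  3.138e+00  1.400e-03] [ 0.41  0.51 -0.58  1.82  0.34  0.92  1.34] cam [524.1 -47.6 274.3]
red 206 (np.float64(284.5), np.float64(116.79)) [530.4 -68.5  28. ] [529.9 -68.8  28.9]
red 187 (np.float64(1.47), np.float64(294.42)) [ 706.7 -310.2   28. ] [ 686.6 -282.    54.7]
blue 2151 (np.float64(274.65), np.float64(154.13)) [547. -65. 113.] [546.8 -65.2 114.4]
scene red (np.int32(7), np.float64(279.0), np.float64(219.57)) [530.8 -70.1  28. ]
side red (np.int32(498), np.float64(295.45), np.float64(149.34)) [ 712.3 -334.8   28. ]
side red (np.int32(9), np.float64(340.56), np.float64(202.33)) [532.9 -71.   28. ]
side blue (np.int32(11), np.float64(330.91), np.float64(135.64)) [ 585.2 -309.5  113. ]
side blue (np.int32(68), np.float64(336.62), np.float64(183.59)) [547.7 -57.6 113. ]
```

```bash
python3 inch.py '0 0 0 .08; 0 0 0 .22; 0 0 0 .37; 0 0 0 .52; 0 0 0 .67; 0 0 0 .82; 0 0 0 .97; 0 0 0 1.1; 0 0 0 1.18; 0 0 0 1.2; 0 0 0 1.2; 0 0 0 1.2'
python3 - <<'E'
from h import *
s=bot.get_state(); print(s['ee_rot'],s['qpos'].round(2))
ims=[]
for n in('scene','side','wrist'):
    c=cap(n)
    for nm,m,z in(('red',red(c),28),('blue',blue(c),113)):
        for k in cent(m): 
            p=ray(c,k[1],k[2],z)
            if np.hypot(p[0]-535,p[1]+68)<60: print(n,nm,k,p.round(1))
    u,v=proj(c,(533,-68,60)).astype(int); print(n,u,v); r=30 if n!='wrist' else 90
    a,b=max(v-r,0),max(u-r,0); ims.append(cv2.resize(c['img'][a:a+2*r,b:b+2*r],(260,400) if 0 else (260,260),interpolation=cv2.INTER_CUBIC))
cv2.imwrite('pics/t4.png',np.hstack(ims)[:,:,::-1])
E
```

```text
t: 9.12
tcp_pos: [611.1, -38.9, 93.7]
ee_rot: [1.649, 2.673, 0.005]
wrist_force: [5.3, 8.8, -2.0]
opening: 13.7
grip_force: 20.0
[1.64883391 2.67293875 0.00457036] [ 0.2   0.46 -0.31  1.83  0.18  0.87  0.27]
scene red (np.int32(6), np.float64(280.5), np.float64(220.33)) [535.6 -70.1  28. ]
scene blue (np.int32(81), np.float64(278.49), np.float64(203.26)) [538.8 -71.5 113. ]
scene 279 212
side red (np.int32(9), np.float64(340.56), np.float64(202.33)) [532.9 -71.   28. ]
side blue (np.int32(65), np.float64(341.52), np.float64(183.34)) [533.5 -60.4 113. ]
side 340 195
wrist red (np.int32(12), np.float64(216.17), np.float64(203.08)) [534.  -62.4  28. ]
wrist blue (np.int32(1948), np.float64(172.94), np.float64(249.23)) [535.2 -64.  113. ]
wrist 199 221
```

View pics/t4.png

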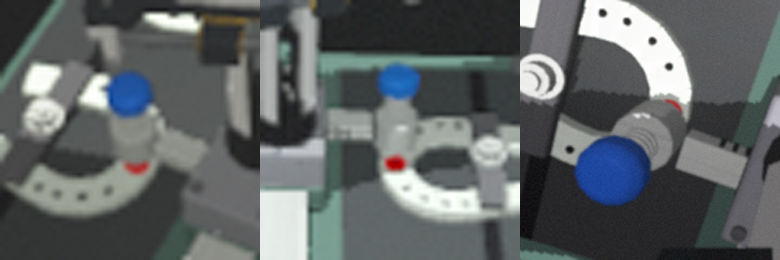

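The mosaic shows the punch standing over the far edge of the spot. The red shows at (135,167) in the scene tile and (396,163) in the side tile, so it is close. The w1 numbers call for 15.4 mm of feed (about 1.29 rad) and 68.5 mm along the rail. I'll turn a little more, release, rise and measure from above.

```bash
python3 inch.py '0 0 0 .05; 0 0 0 .09; 0 0 0 .09; 0 0 0 .09' && python3 inch.py '0 0 0 0;0 0 0 0;0 0 0 0;0 0 0 0' 44 && python3 inch.py '0 0 -20 0; 0 0 -60 0; 0 0 -100 -.15; 0 0 -140 -.3; 0 0 -160 -.48; 0 0 -160 -.66; 0 0 -160 -.84; 0 0 -160 -1.02; 0 0 -160 -1.2; 0 0 -160 -1.29; 0 0 -160 -1.29; 0 0 -160 -1.29' && sed -i 's/113. ]/107/;s/,113)/,107)/' w.py && python3 w.py w5.png
python3 - <<'E'
from h import *
c=cap('wrist'); P=cloud(c); h=hsv(c)
g=(abs(h[...,0].astype(int)-75)<20)&(h[...,1]>50)&(h[...,2]>40)&(P[...,2]>13)&(P[...,2]<30)
v,u=np.nonzero(g); print(u.min(),u.max(),v.min(),v.max()); q=np.array([ray(c,a,b,20)[:2] for a,b in zip(u,v)],np.float32); print('jig',cv2.minAreaRect(q))
E
```

```text
t: 9.78
tcp_pos: [611.3, -39.0, 93.7]
ee_rot: [1.767, 2.596, 0.005]
wrist_force: [7.9, 7.8, -3.2]
opening: 13.8
grip_force: 20.0
t: 10.28
tcp_pos: [609.7, -41.0, 93.5]
ee_rot: [-1.77, -2.595, 0.0]
wrist_force: [0.4, -0.0, -0.5]
opening: 43.7
grip_force: 0.0
t: 11.78
tcp_pos: [609.8, -40.8, 254.2]
ee_rot: [-0.143, 3.138, -0.0]
wrist_force: [-0.3, -0.3, -0.9]
opening: 44.1
grip_force: 0.0
tcp [609.8 -40.8 254. ] [-1.4320e-01  3.1379e+00 -2.0000e-04] [ 0.39  0.33 -0.54  1.67  0.18  1.19  1.47] cam [524.  -48.1 434.8]
red 7960 (np.float64(76.16), np.float64(219.13)) [ 695.2 -358.6   28. ] [ 683.4 -337.7   55.6]
blue 587 (np.float64(292.37), np.float64(117.91)) [532.9 -68.2 107. ] [531.8 -68.1 116.2]
179 538 10 214
jig ((531.744140625, 5.2040557861328125), (248.2137451171875, 418.252685546875), 5.485409259796143)
```

View pics/w5.png

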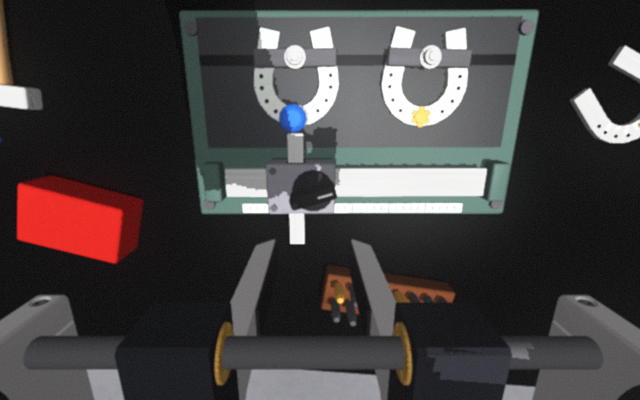

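The wrist picture has the blue head at (292,118). That works out to (532.9, -68.2), against (532.8, -68.5) for the spot, so it is within 0.5 mm. Before pressing I'll move the closed fingers above the head, then check against the fixed cameras.

```bash
python3 - <<'E'
from h import *
ims=[]
for n in('scene','side'):
    c=cap(n)
    for nm,m,z in(('red',red(c),28),('blue',blue(c),107)):
        for k in cent(m):
            p=ray(c,k[1],k[2],z)
            if np.hypot(p[0]-535,p[1]+68)<60: print(n,nm,k,p.round(1))
    u,v=proj(c,(533,-68,60)).astype(int)
    ims.append(cv2.resize(c['img'][v-25:v+25,u-25:u+25],(400,400),interpolation=cv2.INTER_CUBIC))
cv2.imwrite('pics/t6.png',np.hstack(ims)[:,:,::-1])
E
python3 inch.py '10 -3 10 0; 28 -8 25 0; 48 -13 45 0; 66 -17 65 0; 76 -19.5 85 0; 79.1 -20.3 105 0; 79.1 -20.3 118 0; 79.1 -20.3 124 0; 79.1 -20.3 124 0; 79.1 -20.3 124 0' 0
```

```text
scene red (np.int32(6), np.float64(280.5), np.float64(220.33)) [535.6 -70.1  28. ]
scene blue (np.int32(87), np.float64(278.08), np.float64(202.78)) [534.2 -67.6 107. ]
side red (np.int32(9), np.float64(340.56), np.float64(202.33)) [532.9 -71.   28. ]
side blue (np.int32(68), np.float64(341.78), np.float64(183.21)) [532.9 -68.4 107. ]
t: 13.22
tcp_pos: [533.3, -68.2, 130.0]
ee_rot: [-0.146, 3.137, 0.0]
wrist_force: [0.3, 0.2, 0.6]
opening: 0.7
grip_force: 0.0
```

View pics/t6.png

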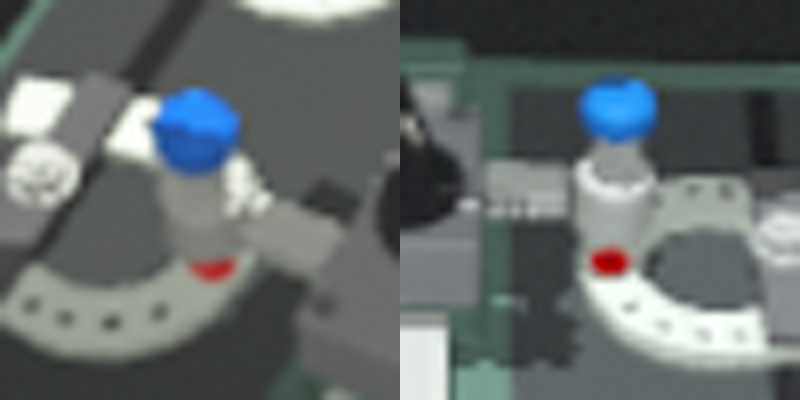

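The tiles show the head, bush and spot in line in both views: red at (213,268) in the scene tile and (610,262) in the side tile. The part still visible matches the expected occlusion. Pressing straight down now.

```bash
python3 inch.py '0 0 8 0; 0 0 14 0; 0 0 17 0; 0 0 19 0; 0 0 21 0; 0 0 23 0; 0 0 25 0; 0 0 26 0; 0 0 26 0'
```

```text
t: 14.35
tcp_pos: [534.3, -68.2, 104.9]
ee_rot: [-0.146, 3.135, -0.001]
wrist_force: [-3.0, -0.4, 19.6]
opening: 0.9
grip_force: 10.1
```

```bash
python3 inch.py '0 0 -3 0; 0 0 -7 0; 0 0 -15 0; 0 0 -40 0; 0 0 -80 0; -25 6 -115 0; -55 15 -146 0; -74 19 -148 0; -79.1 20.3 -150 0; -79.1 20.3 -150 0; -79.1 20.3 -150 0' && python3 w.py w7.png
python3 - <<'E'
from h import *
ims=[]
for n in('scene','side'):
    c=cap(n)
    for nm,m,z in(('red',red(c),28),('blue',blue(c),107)):
        for k in cent(m):
            p=ray(c,k[1],k[2],z)
            if np.hypot(p[0]-535,p[1]+68)<60: print(n,nm,k,p.round(1))
    save(c,n+'7.png')
E
```

```text
t: 15.72
tcp_pos: [609.0, -41.2, 253.2]
ee_rot: [0.146, -3.137, 0.0]
wrist_force: [0.6, 0.8, -0.1]
opening: 0.4
grip_force: 0.0
tcp [609.1 -41.2 253.3] [ 1.4560e-01 -3.1376e+00  3.0000e-04] [ 0.39  0.33 -0.54  1.67  0.18  1.19  1.47] cam [523.5 -48.6 433.9]
red 7881 (np.float64(75.33), np.float64(220.06)) [ 695.6 -359.2   28. ] [ 683.4 -337.6   56.7]
blue 584 (np.float64(292.55), np.float64(120.88)) [534.6 -68.3 107. ] [533.6 -68.4 114.8]
scene blue (np.int32(86), np.float64(278.52), np.float64(203.1)) [535.7 -67.9 107. ]
side red (np.int32(9), np.float64(340.56), np.float64(202.33)) [532.9 -71.   28. ]
side blue (np.int32(66), np.float64(341.35), np.float64(183.23)) [534.2 -68.2 107. ]
```

Pressing drove the punch to its stop (19.6 N at z 104.9), but the hand's give pushed the cross feed about 1.5 mm towards +x. I'll bring it back with the knob.

```bash
python3 inch.py '-1.2 0 0 .1; -1.2 0 5 .25; -1.2 0 15 .4; -1.2 0 25 .55; -1.2 0 35 .7; -1.2 0 50 .85; -1.2 0 70 1; -1.2 0 90 1.12; -1.2 0 115 1.17; -1.2 0 138 1.17; -1.2 0 154 1.17; -1.2 0 160 1.17; -1.2 0 160 1.17; -1.2 0 160 1.17' 44 && python3 inch.py '0 0 0 0;0 0 0 0;0 0 0 0;0 0 0 0;0 0 0 0;0 0 0 0' 10 15 && python3 inch.py '0 0 0 .04;0 0 0 .08;0 0 0 .12;0 0 0 .13;0 0 0 .13;0 0 0 .13' && python3 w.py w8.png
```

```text
t: 17.62
tcp_pos: [611.5, -40.7, 94.3]
ee_rot: [1.611, 2.696, 0.001]
wrist_force: [0.1, -0.0, 0.0]
opening: 43.7
grip_force: 0.0
t: 18.38
tcp_pos: [611.7, -40.3, 93.7]
ee_rot: [1.61, 2.696, 0.002]
wrist_force: [4.8, 1.6, -2.0]
opening: 13.6
grip_force: 15.0
t: 19.12
tcp_pos: [611.8, -40.3, 93.7]
ee_rot: [1.782, 2.586, 0.002]
wrist_force: [5.4, 1.3, -3.2]
opening: 13.6
grip_force: 15.0
tcp [611.8 -40.3  93.7] [1.7819e+00 2.5861e+00 2.1000e-03] [ 0.18  0.46 -0.28  1.83  0.16  0.87  0.19] cam [580.1  39.3 274.4]
red 31 (np.float64(216.39), np.float64(212.39)) [535.  -63.7  28. ] [535.  -62.4  30.4]
blue 1913 (np.float64(171.33), np.float64(259.17)) [532.7 -67.8 107. ] [534.5 -63.2 114.2]
```

```bash
python3 inch.py '0 0 0 0;0 0 0 0;0 0 0 0;0 0 0 0' 44 && python3 inch.py '0 0 -20 0; 0 0 -60 0; 0 0 -100 -.15; 0 0 -140 -.3; 0 0 -160 -.48; 0 0 -160 -.66; 0 0 -160 -.84; 0 0 -160 -1.02; 0 0 -160 -1.2; 0 0 -160 -1.3; 0 0 -160 -1.3; 0 0 -160 -1.3' && python3 w.py w9.png
python3 - <<'E'
from h import *
for n in('scene','side'):
    c=cap(n)
    for nm,m,z in(('red',red(c),28),('blue',blue(c),107)):
        for k in cent(m):
            p=ray(c,k[1],k[2],z)
            if np.hypot(p[0]-535,p[1]+68)<60: print(n,nm,k,p.round(1))
E
```

```text
t: 19.68
tcp_pos: [610.9, -40.7, 93.5]
ee_rot: [-1.783, -2.587, 0.0]
wrist_force: [1.1, -0.3, 0.0]
opening: 43.9
grip_force: 0.0
t: 21.18
tcp_pos: [611.0, -40.7, 254.2]
ee_rot: [-0.142, 3.138, -0.0]
wrist_force: [0.4, -0.0, 1.1]
opening: 43.9
grip_force: 0.0
tcp [611.  -40.7 254.1] [-1.4290e-01  3.1379e+00 -2.0000e-04] [ 0.38  0.33 -0.53  1.67  0.18  1.19  1.47] cam [525.2 -47.9 434.8]
red 7873 (np.float64(75.57), np.float64(218.48)) [ 695.4 -359.2   28. ] [ 682.9 -337.9   56.6]
blue 591 (np.float64(292.23), np.float64(116.52)) [532.7 -68.4 107. ] [532.1 -68.2 113. ]
scene red (np.int32(6), np.float64(280.5), np.float64(220.33)) [535.6 -70.1  28. ]
scene blue (np.int32(85), np.float64(278.07), np.float64(202.79)) [534.2 -67.7 107. ]
side red (np.int32(9), np.float64(340.56), np.float64(202.33)) [532.9 -71.   28. ]
side blue (np.int32(67), np.float64(341.78), np.float64(183.27)) [532.9 -68.1 107. ]
```

It's back over the middle: wrist reads (532.7, -68.4), and the side camera has head and spot both at x 532.9. The first press drifted up to 1.5 mm, so I'll press once more on the middle, more gently and compensating for the drift.

```bash
python3 inch.py '10 -3 10 0; 28 -8 25 0; 48 -13 45 0; 66 -17 65 0; 76 -19.5 85 0; 80.5 -20.4 105 0; 80.5 -20.4 118 0; 80.5 -20.4 124 0; 80.5 -20.4 124 0; 80.5 -20.4 124 0' 0 && python3 inch.py '0 0 8 0; 0 0 14 0; .3 0 17 0; .4 0 19 0; .5 0 21 0; .6 0 23 0; .7 0 24.5 0; .8 0 25.2 0; .8 0 25.2 0'
```

```text
t: 22.58
tcp_pos: [533.2, -68.4, 130.0]
ee_rot: [-0.146, 3.137, 0.0]
wrist_force: [0.5, -1.2, 1.2]
opening: 0.6
grip_force: 0.0
t: 23.7
tcp_pos: [532.5, -68.5, 105.1]
ee_rot: [-0.146, 3.137, -0.0]
wrist_force: [-2.8, -0.2, 13.2]
opening: 0.1
grip_force: 6.7
```

```bash
python3 inch.py '-.3 0 -3 0; -.6 0 -7 0; -.8 0 -15 0; 0 0 -40 0; 0 0 -80 0; -25 6 -115 0; -55 15 -146 0; -74 19 -148 0; -80 20.3 -150 0; -80 20.3 -150 0; -80 20.3 -150 0' && python3 w.py w10.png
python3 - <<'E'
from h import *
for n in('scene','side'):
    c=cap(n)
    for nm,m,z in(('red',red(c),28),('blue',blue(c),107)):
        for k in cent(m):
            p=ray(c,k[1],k[2],z)
            if np.hypot(p[0]-535,p[1]+68)<60: print(n,nm,k,p.round(1))
E
```

```text
t: 25.08
tcp_pos: [608.9, -41.3, 254.0]
ee_rot: [0.146, -3.137, 0.0]
wrist_force: [0.0, 0.1, -0.3]
opening: 0.3
grip_force: 0.0
tcp [609.  -41.3 254.1] [ 1.4550e-01 -3.1376e+00  3.0000e-04] [ 0.38  0.33 -0.53  1.67  0.18  1.19  1.47] cam [523.4 -48.7 434.7]
red 7837 (np.float64(75.81), np.float64(219.95)) [ 695.7 -359.2   28. ] [ 681.9 -337.5   57.6]
blue 588 (np.float64(292.77), np.float64(119.1)) [532.9 -68.4 107. ] [532.7 -68.7 113.7]
scene red (np.int32(6), np.float64(280.5), np.float64(220.33)) [535.6 -70.1  28. ]
scene blue (np.int32(86), np.float64(278.1), np.float64(202.84)) [534.3 -67.8 107. ]
side red (np.int32(9), np.float64(340.56), np.float64(202.33)) [532.9 -71.   28. ]
side blue (np.int32(68), np.float64(341.78), np.float64(183.21)) [532.9 -68.4 107. ]
```

View pics/w10.png

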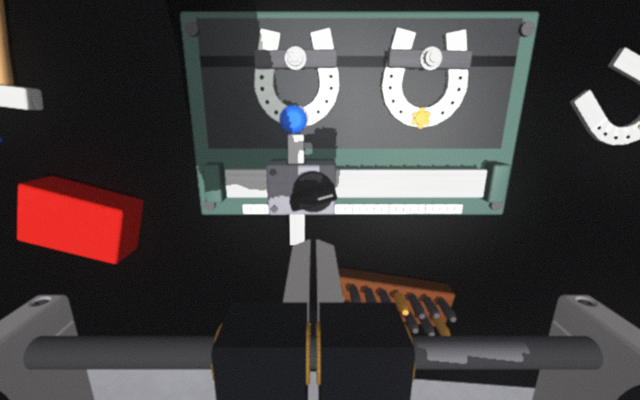

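The final picture has the blue head at (293,119), up and over the spot within about 0.3 mm. The box, rack and loose shoe are undisturbed and the robot is clear, so I'm handing in.

```bash
python3 -c "from bench import bot; print(bot.job_done())"
```

```text
the job is handed in; nothing more can be done
None
```

The job is handed in: the punch stands sprung back within about 0.5 mm of the spot's middle by the wrist camera, but it was pressed twice, because the first full press drifted up to 1.5 mm off; after a knob correction the second marked the middle, and the loose things were not touched.

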